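Slide the filled forming tube up to the length stop of the portioning guide

TASK

Take the steel forming tube off its white rest, lay it in the open end of the wooden guide's V-groove, short of the metal bridge, and slide it gently along the groove under the bridge until it rests against the sprung buffer of the length stop. The cook sets how far the buffer stands out, so find it by feel: press it only lightly, never nearly all the way in. Leave the tube lying in the groove touching the buffer, let go, and leave the jar, bowl and cup alone.

Things in the scene. Friction and masses are not known exactly. Their poses are not given: they have to be found in the camera images.
- tube: smooth steel cylinder with flat closed ends, 40 mm in diameter, 140 mm long, 0.3 to 0.55 kg, the same either way round. Origin at its centre (middle of the axis, mid length); its x axis runs along the cylinder. It starts lying in the rest, its axis 40 mm above the worktop.
- rest: fixed white plastic rest: base plate 130 x 80 x 10 mm with two V saddles (18 mm long, 60 wide, top 28 mm above the worktop, centred 51 mm either side of the middle) carrying the tube near its ends; between them, under the tube's middle, fingers have free room down to the plate. Origin at the centre of its underside; the tube lies along its x axis.
- guide: fixed hardwood block 360 long, 80 wide, 28 mm high, with a level 90 degree V-groove along its top. Origin on the worktop under the groove's line; x axis runs along the groove from the open end (x -200 mm) to the stop end (x +160 mm), z up. A tube lying in it has its axis 40 mm above the worktop over y = 0, 12 mm above the block's top. Sliding the tube takes 2 to 6 N, differing from run to run.
- stop: aluminium length stop, a block fixed across the guide's stop end, 30 mm long, 78 mm wide, top 68 mm above the worktop. Origin on the worktop under its centre, 140 mm ahead of the guide's origin; axes as the guide's. It carries the sprung buffer.
- jar: bystander: closed glass jar, 60 mm in diameter, 85 mm high; origin at the centre of its underside. Leave alone.
- bowl: bystander: white bowl, 110 mm in diameter, 45 mm high; origin at the centre of its underside. Leave alone.
- cup: bystander: blue mug, 76 mm in diameter, 85 mm high, handle on its +y side; origin at the centre of its underside. Leave alone.
- bridge (a point): underside middle of the aluminium bridge that arches over the groove, 76 mm above the worktop, 30 mm ahead of the guide's origin; bridge 20 mm thick along the groove, 60 mm free between its posts, 80 mm wide, top 86 mm above the worktop. The tube slides under it with play but cannot be laid there from above: lay its centre 95 to 155 mm before this point. Axes as the guide's.
- stop_face (a point): middle of the stop block's near face, at the height of the tube's axis. From here a rod with a round rubber buffer, 20 mm in diameter, points to the open end. The buffer's face stands 15 to 50 mm out from here, different every time and not measured. It is sprung: yields 3 N per mm, bottoms after 4 mm (12 N), springs back. Axes as the guide's.
Not all that is in view belongs to the job. Of the things like the tube, leave any that is turquoise; of the rest the smaller one is meant.

How it is judged (in metres and radians):
On the way, in this order (a step that is already met when the one before it is completed fails the run):
1. the tube lies in the guide's groove, short of the bridge (x of tube in the frame of guide between -0.17 and -0.04 m and y of tube in the frame of guide between -0.005 and 0.005 m and z of tube in the frame of guide between 0.036 and 0.045 m and angle between the x axis of tube and the x axis of guide, either way round below 0.08 rad), for 0.2 s.
2. the tube presses on the stop's buffer (contact force between tube and stop above 0.4 N), for 0.2 s.
At the end, for the whole second after the job is handed in: the tube lies at rest in the groove (axis within 5 mm of the groove's line and of its lying height, within 0.08 rad of the groove), its front end under and past the bridge and touching the stop's buffer (contact force between tube and stop above 0.03 N and x of tube in the frame of guide between 0 and 0.048 m and y of tube in the frame of guide between -0.005 and 0.005 m and z of tube in the frame of guide between 0.036 and 0.045 m and angle between the x axis of tube and the x axis of guide, either way round below 0.08 rad and linear speed of tube below 0.01 m/s).
It fails at once if the tube pushes the stop's buffer nearly all the way in (more than 11 N) (contact force between tube and stop above 11 N).
It fails at once if the stop is pushed by the robot itself (contact force between any of the fingers, the arm and stop above 3 N).
It fails at once if a bystander is shifted by more than 20 mm (distance of any of jar, bowl, cup from where it was at the start of the episode above 0.02 m).
It also fails if it takes over 67 s, if anything falls off the work surface, if the arm or the gripper's body presses on something with over 40 N, if the wrist force passes 120 N, or if a joint passes its speed limit or range.

ROBOT

A 6-joint arm with a two-finger parallel gripper is mounted at the origin on the work surface. World frame = base frame: x ahead of the robot, y to its left, z up, the work surface at z = 0. Lengths are in m, angles in degrees, forces in N, time in s.
With the tool pointing down it reaches from about 0.35 to 0.875 m from the base axis. Payload 15.5 kg.
Tool frame: the origin (TCP) lies where the fingers leave the gripper's body, on its centre line; the fingertips stand 73 mm ahead of it and the grasp point (between the pads) lies hold_point_z ahead of it (hold_point_z is the distance from the TCP to the grasp point, in m); z points along the fingers, y is the direction in which the jaws open and shut (so a half turn about z gives the same grasp; the last joint's range is limited). The gripper opens to 85 mm and grips with 20 to 120 N. Pads are 22 mm wide; open, the fingers measure 114 mm over their backs; the gripper's body (76 mm by 85 mm) begins 54 mm behind the grasp point. The pads swing forward as they close: fully open they stand 13 mm farther back than shut.
Start: joints at [-69.987, 28.281, 77.091, -0, 74.628, -5.472], TCP at [0.269, -0.564, 0.304] pointing down, gripper open.
Joint ranges: [-166.48, 166.48], [-47.26, 123.95], [12.59, 153.08], [-70.14, 250.14], [6.76, 159.57], [-176.63, 176.63]. Speed limits (degrees/s): [108.29, 108.29, 147.25, 172.46, 172.46, 172.46].

INTERFACE

Orientations are given as a 3x3 rotation matrix whose columns are the frame's x, y, z axes.
In Python, from workcell import get_state, read_camera, sign_off, hold_point_z gives the robot as it stands.
- The arm moves only by the shell command python3 -m creep 'ROWS' [FORCE]. ROWS is JSON, a list of rows, each an object of numbers: "x", "y", "z": the shift along the tool's x, y, z in cm; "roll": the turn about the tool's z in degrees; "claw": the opening in per cent of the stroke, from 0 (shut) to 100 (fully open). A call has 1 to 12 rows; each row is the pose to reach, as a shift and turn from the pose commanded when the call began, along the tool's axes at that moment; what a row does not reach only later rows make up. A row lasts 1/8 s, in which the tool goes at most 62.5 mm and 10.7 degrees, less where a joint would pass 70% of its speed; a pose out of reach is approached as far as the arm can. A call with a gripper value outside its range is refused whole. The fingers move at their own pace and stop on an object; FORCE is the grip in N (left out, the last holds). Time passes only in rows, so rows that repeat a pose let the fingers close. It gives the time, the measured TCP pose, the force and the opening at its end, in the units of the state.
- get_state(): the state, without advancing time (a new reading comes with each control period).
- read_camera(name): name is "scene" or "top"; returns a dict with "img" (420x560x3 uint8, red, green, blue), "mtx" (3x3 intrinsics, pixels), "dist_coeffs" ([k1, k2, p1, p2, k3] as OpenCV has them; the pictures are not rectified), "rvec" (rotation vector, rad) and "tvec" (3), from world to camera coordinates, as OpenCV has them. Camera axes: x right, y down, z forward; pixel columns grow to the right and rows downward; lengths in m; the calibration is good to about 2 mm. A picture is of the moment at which its call begins. There is no depth.
- sign_off(): hands the job in, once; it reports no verdict.
The state is a dict: "t": time; "joint_pos": joint angles; "dq": joint speeds; "joint_efforts": joint torques, N m; "eef_pos": TCP position; "tool_rot": TCP orientation; "wrist_force": force on the tool from outside, world axes, zero at the start; "wrist_torque": the same for the moment, N m; "opening": finger opening in m.
Only numpy, scipy, OpenCV 4.12 (cv2) and the standard library are available. Lean on these libraries where they do the work, as an engineer would, in place of code of your own. Each camera call takes 0.05 s, during which the arm holds its last target. There are 200 camera calls.

## Working session

There is one attempt and no reset: what is moved stays moved. The work goes in short steps, Python scripts to look and compute and a shell command to move; the robot and the scene stay as the last step left them, time stands still between calls to the robot, and variables do not carry over. Pictures are saved under pics/ and viewed, about 8 in all and at most 12, crops included, and the job is handed in when it is done.

```bash
mkdir -p pics; python3 - <<'E'
from workcell import *
import cv2
s=get_state();print(s,hold_point_z)
for n in("scene","top"):
    c=read_camera(n);cv2.imwrite(f"pics/{n}0.png",c["img"][:,:,::-1]);print(n,c["mtx"],c["dist_coeffs"],c["rvec"],c["tvec"])
E
```

```text
{'t': 0.0, 'joint_pos': array([-6.99858113e+01,  2.83140663e+01,  7.71283529e+01, -3.50517989e-04,
        7.46281968e+01, -5.47335349e+00]), 'dq': array([ 0.02536544,  0.03169826, -0.11854488,  0.04590671,  0.01768031,
        0.13823438]), 'joint_efforts': array([ 2.27395562e-04, -8.82157159e+01, -3.83863091e+01, -2.56716303e-04,
        9.95803362e-03,  7.70261295e-05]), 'eef_pos': array([ 0.2688361 , -0.56391665,  0.30330185]), 'tool_rot': array([[ 9.02678193e-01,  4.30316043e-01, -4.27362644e-04],
       [ 4.30316241e-01, -9.02677460e-01,  1.15602979e-03],
       [ 1.11687537e-04, -1.22742397e-03, -9.99999240e-01]]), 'wrist_force': array([-0.43524682, -0.50360984,  0.2803126 ]), 'wrist_torque': array([-0.00821731, -0.01672823,  0.01423796]), 'opening': 0.085117478842153} 0.0539
scene [[500.40783163   0.         269.70754189]
 [  0.         500.40783163 220.11193486]
 [  0.           0.           1.        ]] [-0.16990745  0.          0.          0.          0.        ] [ 1.73497729  1.89089572 -0.71902517] [ 0.09527888 -0.32027008  1.4259307 ]
top [[436.36009898   0.         277.202091  ]
 [  0.         436.36009898 214.21301545]
 [  0.           0.           1.        ]] [0.00389857 0.         0.         0.         0.        ] [ 2.18730461 -2.21611105  0.10378241] [-0.04872448  0.49532659  0.97838316]
```

View pics/top0.png

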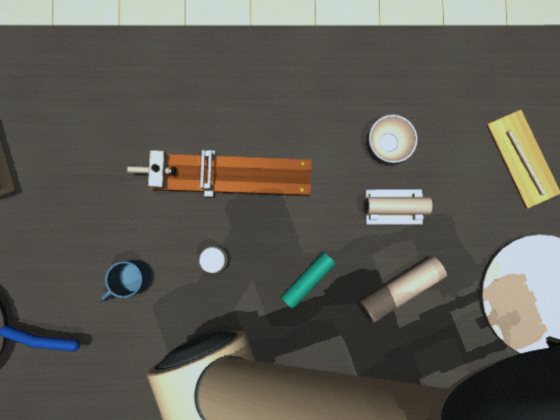

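View pics/scene0.png

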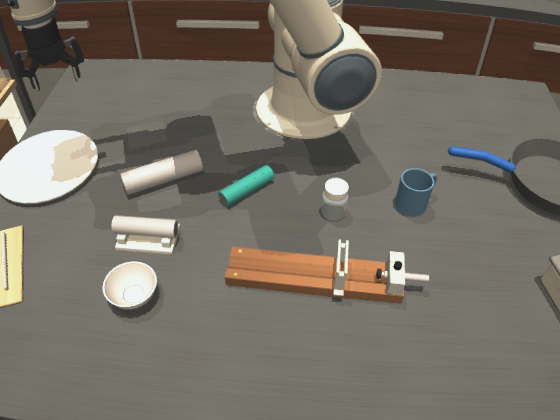

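The top view shows the rest holding the pale tube at about x 368–432, y 206. The guide runs from its open end at about (312,177) to the stop at about (157,170), with the bridge at (208,172). The jar is at (212,260), the bowl at (393,139) and the cup at (124,280). The turquoise tube and the larger pale roller are decoys. Next I'll measure from enlarged crops.

```bash
cat > h.py <<'E'
import numpy as np,cv2
from workcell import *
def ray(c,uv,z):
    R=cv2.Rodrigues(np.array(c["rvec"]))[0];t=np.array(c["tvec"]).ravel()
    p=cv2.undistortPoints(np.array(uv,float).reshape(-1,1,2),np.array(c["mtx"]),np.array(c["dist_coeffs"])).reshape(-1,2)
    d=np.c_[p,np.ones(len(p))]@R; o=-R.T@t
    return o+d*((z-o[2])/d[:,2])[:,None]
def proj(c,P):
    return cv2.projectPoints(np.array(P,float).reshape(-1,3),np.array(c["rvec"]),np.array(c["tvec"]),np.array(c["mtx"]),np.array(c["dist_coeffs"]))[0].reshape(-1,2)
E
python3 - <<'E'
from h import *
c=read_camera("top");im=c["img"]
hsv=cv2.cvtColor(im,cv2.COLOR_RGB2HSV)
m=((hsv[...,0]<18)&(hsv[...,1]>150)&(hsv[...,2]>60)).astype(np.uint8); m[:140]=0;m[210:]=0;m[:,:140]=0;m[:,330:]=0
r=cv2.minAreaRect(np.argwhere(m)[:,::-1].astype(np.float32));b=cv2.boxPoints(r);print(b);print(ray(c,b,.028))
a=cv2.resize(im[140:205,140:330],None,fx=4,fy=4,interpolation=cv2.INTER_CUBIC)
d=cv2.resize(im[180:235,355:445],None,fx=6,fy=6,interpolation=cv2.INTER_CUBIC)
o=np.zeros((600,760,3),np.uint8);o[:260,:760]=a;o[265:595,:540]=d
cv2.imwrite("pics/crop.png",o[:,:,::-1])
print(ray(c,[[368,206],[432,206]],.045))
E
```

```text
[[150.95563 189.14557]
 [152.34589 153.27698]
 [311.06866 159.42902]
 [309.6784  195.2976 ]]
[[ 0.55376741  0.22786195  0.028     ]
 [ 0.635192    0.22512762  0.028     ]
 [ 0.61812046 -0.13385443  0.028     ]
 [ 0.53599865 -0.12912754  0.028     ]]
[[ 0.50871833 -0.25738852  0.045     ]
 [ 0.50703614 -0.40163414  0.045     ]]
```

View pics/crop.png

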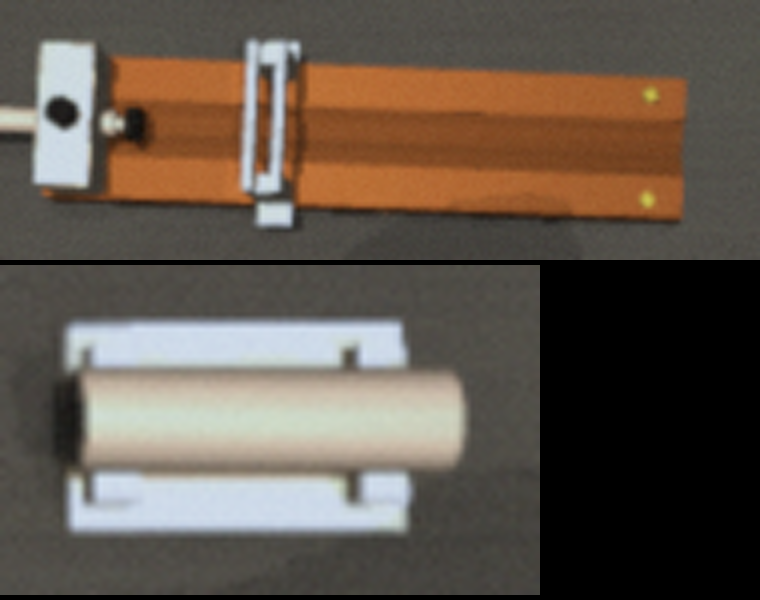

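The crop shows the tube's top silhouette from about (368.7,205.5) to (432,206.5). The black buffer face is near (176.7,171), and the groove tilts slightly. I'll compute the poses and draw the model over both views to check them.

```bash
cat >> h.py <<'E'
def frame(o,yaw):
    c,s=np.cos(yaw),np.sin(yaw);o=np.array([o[0],o[1],0.])
    return lambda P:(np.array(P,float).reshape(-1,3)@np.array([[c,s,0],[-s,c,0],[0,0,1]]))+o
def mv(target,yawy):
    "shift in tool axes cm & roll so tool y is at world angle yawy (deg) mod 180"
    s=get_state();R=s["tool_rot"];d=R.T@(np.array(target)-s["eef_pos"])*100
    a=np.degrees(np.arctan2(R[1,1],R[0,1]));r=-((yawy-a+90)%180-90)
    print("t",s["t"],"pos",s["eef_pos"].round(4),"shift cm",d.round(2),"roll",round(r,2),"F",s["wrist_force"].round(2),"open",round(s["opening"],4),"q6",s["joint_pos"][5].round(1))
E
python3 - <<'E'
from h import *
c=read_camera("top");s=read_camera("scene")
R=cv2.Rodrigues(np.array(c["rvec"]))[0];print("cam",-R.T@np.array(c["tvec"]).ravel())
e=ray(c,[[368.8,205.5],[432.3,206.3]],.06);print("tube ends",e,np.linalg.norm(e[0]-e[1]))
w=ray(c,[[400,197.7],[400,213.9]],.045);print("w",w)
b=ray(c,[[176.9,171.3]],.045);print("buffer",b)
g0=np.array([.577,-.131]);g1=np.array([.5945,.2265]);d=g1-g0;yaw=np.arctan2(d[1],d[0]);o=g0+.2*d/np.linalg.norm(d)
print("guide",o,np.degrees(yaw),"buf in guide x",(b[0,:2]-o)@d/np.linalg.norm(d))
G=frame(o,yaw)
segs=[]
for z in(.028,):
  q=G([[-.2,-.04,z],[.16,-.04,z],[.16,.04,z],[-.2,.04,z]]);segs+=[(q[i],q[(i+1)%4]) for i in range(4)]
q=G([[-.2,0,.0117],[.1,0,.0117]]);segs.append((q[0],q[1]))
q=G([[.02,-.04,.086],[.04,-.04,.086],[.04,.04,.086],[.02,.04,.086]]);segs+=[(q[i],q[(i+1)%4]) for i in range(4)]
q=G([[.125,-.039,.068],[.155,-.039,.068],[.155,.039,.068],[.125,.039,.068]]);segs+=[(q[i],q[(i+1)%4]) for i in range(4)]
tc=e.mean(0)[:2];td=e[0]-e[1];ty=np.arctan2(td[1],td[0]);print("tube",tc,np.degrees(ty))
T=frame(tc,ty)
q=T([[-.07,0,.06],[.07,0,.06]]);segs.append((q[0],q[1]))
q=T([[-.065,-.04,.01],[.065,-.04,.01],[.065,.04,.01],[-.065,.04,.01]]);segs+=[(q[i],q[(i+1)%4]) for i in range(4)]
def dr(cc,x0,x1,y0,y1,f):
  im=cv2.resize(cc["img"][y0:y1,x0:x1],None,fx=f,fy=f)
  for a in segs:
    p=((proj(cc,a)-[x0,y0]+.5)*f).astype(int);cv2.line(im,tuple(map(int,p[0])),tuple(map(int,p[1])),(0,255,0),1)
  return im
A=dr(c,140,440,140,230,2.6);B=dr(s,100,420,205,310,2.4)
o2=np.zeros((600,780,3),np.uint8);o2[:A.shape[0],:A.shape[1]]=A;o2[300:300+B.shape[0],:B.shape[1]]=B
cv2.imwrite("pics/ov.png",o2[:,:,::-1])
st=get_state();mv([tc[0],tc[1],.2],np.degrees(ty)-90)
E
```

```text
cam [ 0.42961069 -0.02628294  1.00980195]
tube ends [[ 0.50857017 -0.25559469  0.06      ]
 [ 0.50516079 -0.39644161  0.06      ]] 0.14088818025186686
w [[ 0.52652359 -0.32998593  0.045     ]
 [ 0.49017688 -0.32880002  0.045     ]]
buffer [[0.59081108 0.16663341 0.045     ]]
guide [0.5867785  0.06876081] 87.19754848013321 buf in guide x 0.09795271016744284
tube [ 0.50686548 -0.32601815] 88.61335353494725
t 0.25 pos [ 0.2689 -0.5641  0.3036] shift cm [ 31.73 -11.25  10.37] roll -63.13 F [ 0.2  -0.11  0.52] open 0.0856 q6 -5.5
```

View pics/ov.png

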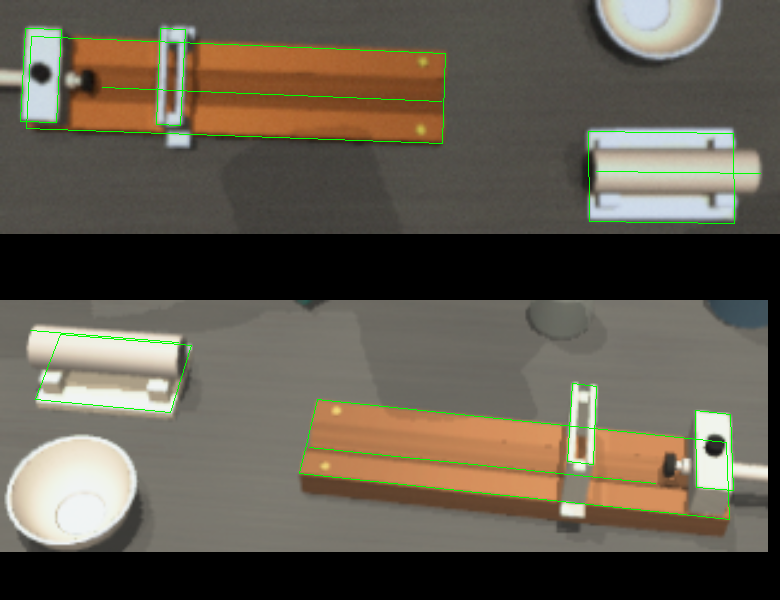

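The overlay fits the guide, bridge, stop and rest in both views. The buffer face is at about guide x = 0.098. I'll go above the tube now.

```bash
python3 -m creep '[{"x":2,"y":-0.7,"z":0.7,"roll":-4},{"x":6,"y":-2.1,"z":2,"roll":-12},{"x":11,"y":-3.9,"z":3.6,"roll":-22},{"x":16,"y":-5.7,"z":5.2,"roll":-32},{"x":21,"y":-7.4,"z":6.9,"roll":-42},{"x":26,"y":-9.2,"z":8.5,"roll":-52},{"x":30,"y":-10.6,"z":9.8,"roll":-60},{"x":31.7,"y":-11.25,"z":10.4,"roll":-63.1},{"x":31.7,"y":-11.25,"z":10.4,"roll":-63.1},{"x":31.7,"y":-11.25,"z":10.4,"roll":-63.1}]' 40
python3 - <<'E'
from h import *
mv([.5069,-.326,.103],-1.4)
c=read_camera("top");s=read_camera("scene")
o=np.zeros((600,780,3),np.uint8)
a=cv2.resize(c["img"][150:270,330:470],None,fx=2.4,fy=2.4);b=cv2.resize(s["img"][150:300,60:240],None,fx=2.5,fy=2.5)
o[:a.shape[0],:a.shape[1]]=a;o[:b.shape[0],400:400+b.shape[1]]=b[:,:380]
cv2.imwrite("pics/above.png",o[:400,:,::-1])
E
```

```text
t 0.25 pos [ 0.2689 -0.5641  0.3036] shift cm [ 31.73 -11.24  20.07] roll -63.12 F [ 0.2  -0.11  0.52] open 0.0856 q6 -5.5invalid input at $[0]: expected keys x, y, z, roll, claw
```

View pics/above.png

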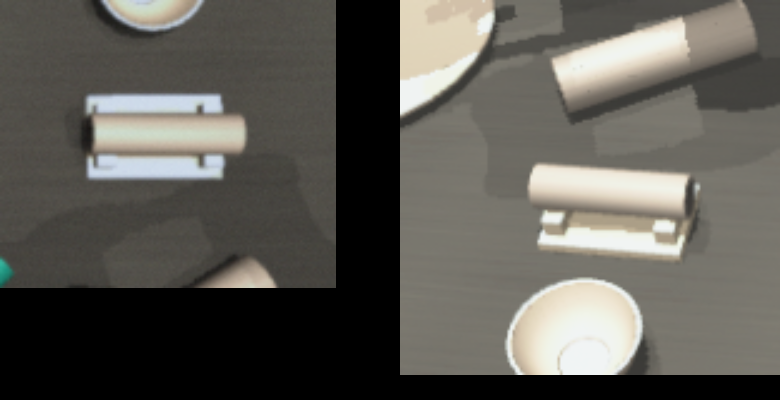

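The arm hasn't moved: the call was refused because each row needs all five keys. The tube still lies in its rest. I'll send it again.

```bash
python3 -m creep '[{"x":2,"y":-0.7,"z":0.7,"roll":-4,"claw":100},{"x":6,"y":-2.1,"z":2,"roll":-12,"claw":100},{"x":11,"y":-3.9,"z":3.6,"roll":-22,"claw":100},{"x":16,"y":-5.7,"z":5.2,"roll":-32,"claw":100},{"x":21,"y":-7.4,"z":6.9,"roll":-42,"claw":100},{"x":26,"y":-9.2,"z":8.5,"roll":-52,"claw":100},{"x":30,"y":-10.6,"z":9.8,"roll":-60,"claw":100},{"x":31.7,"y":-11.25,"z":10.4,"roll":-63.1,"claw":100},{"x":31.7,"y":-11.25,"z":10.4,"roll":-63.1,"claw":100},{"x":31.7,"y":-11.25,"z":10.4,"roll":-63.1,"claw":100}]' 40
python3 - <<'E'
from h import *
mv([.5069,-.326,.103],-1.4)
c=read_camera("top");s=read_camera("scene")
o=np.zeros((600,780,3),np.uint8)
a=cv2.resize(c["img"][150:270,330:470],None,fx=2.4,fy=2.4);b=cv2.resize(s["img"][150:300,60:240],None,fx=2.5,fy=2.5)
o[:a.shape[0],:a.shape[1]]=a;o[:b.shape[0],400:400+b.shape[1]]=b[:,:380]
cv2.imwrite("pics/above2.png",o[:400,:,::-1])
E
```

```text
t: 1.6
eef_pos: [0.5062, -0.3271, 0.2003]
tool_rot: [[0.027, 1.0, 0.0], [1.0, -0.027, -0.001], [-0.001, 0.0, -1.0]]
wrist_force: [0.4, 0.1, -0.2]
opening: 0.0853
t 1.6 pos [ 0.5062 -0.3271  0.2003] shift cm [0.12 0.07 9.73] roll -0.14 F [ 0.4   0.07 -0.21] open 0.0853 q6 -37.0
```

View pics/above2.png

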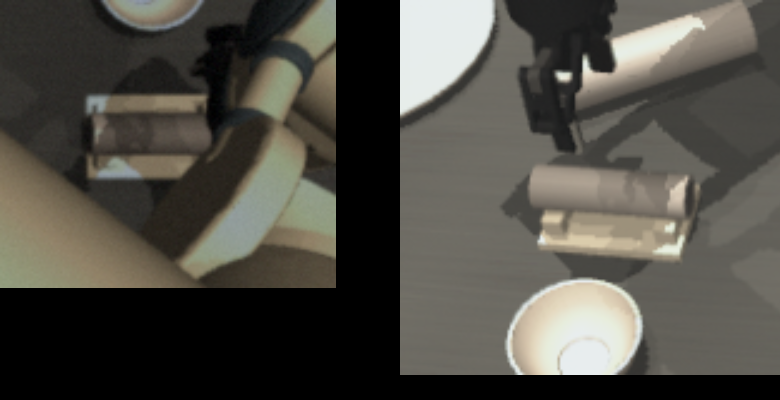

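The gripper stands over the tube. The sideways shift in the picture is parallax from its height, and the residual error is about 1 mm. Descending.

```bash
python3 -m creep '[{"x":0.1,"y":0.07,"z":1.5,"roll":0,"claw":100},{"x":0.1,"y":0.07,"z":4,"roll":0,"claw":100},{"x":0.1,"y":0.07,"z":6.5,"roll":0,"claw":100},{"x":0.1,"y":0.07,"z":8.5,"roll":0,"claw":100},{"x":0.1,"y":0.07,"z":9.7,"roll":0,"claw":100},{"x":0.1,"y":0.07,"z":9.7,"roll":0,"claw":100},{"x":0.1,"y":0.07,"z":9.7,"roll":0,"claw":100}]' 40 && python3 -m creep '[{"x":0,"y":0,"z":0,"roll":0,"claw":60},{"x":0,"y":0,"z":0,"roll":0,"claw":50},{"x":0,"y":0,"z":0,"roll":0,"claw":40},{"x":0,"y":0,"z":0,"roll":0,"claw":35},{"x":0,"y":0,"z":0,"roll":0,"claw":30},{"x":0,"y":0,"z":0,"roll":0,"claw":30},{"x":0,"y":0,"z":0,"roll":0,"claw":30},{"x":0,"y":0,"z":0,"roll":0,"claw":30}]' 40
```

```text
t: 2.58
eef_pos: [0.5076, -0.3255, 0.1034]
tool_rot: [[0.025, 1.0, 0.001], [1.0, -0.025, -0.0], [-0.0, 0.001, -1.0]]
wrist_force: [0.1, -0.0, 0.3]
opening: 0.0852
t: 3.58
eef_pos: [0.5088, -0.3257, 0.1038]
tool_rot: [[0.024, 1.0, 0.003], [1.0, -0.024, -0.002], [-0.002, 0.003, -1.0]]
wrist_force: [6.3, 0.8, 5.8]
opening: 0.0386
```

```bash
python3 -m creep '[{"x":0,"y":0.1,"z":0,"roll":0,"claw":30},{"x":0,"y":0.1,"z":-0.5,"roll":0,"claw":30},{"x":0,"y":0.1,"z":-1.5,"roll":0,"claw":30},{"x":0,"y":0.1,"z":-3.5,"roll":0,"claw":30},{"x":0,"y":0.1,"z":-6,"roll":0,"claw":30},{"x":0,"y":0.1,"z":-8,"roll":0,"claw":30},{"x":0,"y":0.1,"z":-9,"roll":0,"claw":30},{"x":0,"y":0.1,"z":-9,"roll":0,"claw":30},{"x":0,"y":0.1,"z":-9,"roll":0,"claw":30}]' 60
python3 - <<'E'
from h import *
mv([.5819,-.0312,.194],-2.8);mv([.5819,-.0312,.104],-2.8)
c=read_camera("top");s=read_camera("scene")
o=np.zeros((400,780,3),np.uint8)
a=cv2.resize(c["img"][150:270,330:470],None,fx=2.4,fy=2.4);b=cv2.resize(s["img"][150:300,60:240],None,fx=2.5,fy=2.5)
o[:a.shape[0],:a.shape[1]]=a;o[:b.shape[0],400:400+b.shape[1]]=b[:,:380]
cv2.imwrite("pics/lift.png",o[:400,:,::-1])
E
```

```text
t: 4.7
eef_pos: [0.5081, -0.325, 0.1921]
tool_rot: [[0.025, 1.0, -0.001], [1.0, -0.025, 0.001], [0.001, -0.001, -1.0]]
wrist_force: [1.0, -0.3, -4.3]
opening: 0.0378
t 4.7 pos [ 0.5081 -0.325   0.1921] shift cm [29.56  6.65 -0.17] roll 1.38 F [ 1.   -0.32 -4.33] open 0.0378 q6 -36.9
t 4.7 pos [ 0.5081 -0.325   0.1921] shift cm [29.55  6.66  8.83] roll 1.38 F [ 1.   -0.32 -4.33] open 0.0378 q6 -36.9
```

View pics/lift.png

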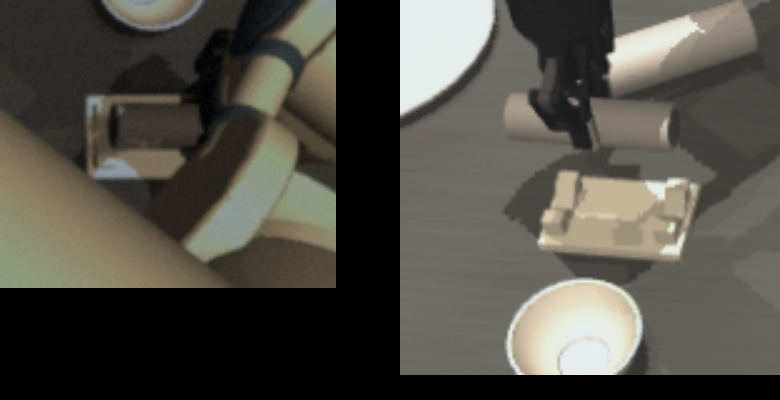

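The tube is held level, with about 4.3 N of weight at the wrist. I'll carry it over the open end of the groove.

```bash
python3 -m creep '[{"x":1.5,"y":0.35,"z":0,"roll":0.1,"claw":30},{"x":5,"y":1.1,"z":0,"roll":0.2,"claw":30},{"x":9.5,"y":2.15,"z":0,"roll":0.4,"claw":30},{"x":14.5,"y":3.25,"z":0,"roll":0.7,"claw":30},{"x":19.5,"y":4.4,"z":0,"roll":0.9,"claw":30},{"x":24,"y":5.4,"z":0,"roll":1.1,"claw":30},{"x":27.5,"y":6.2,"z":0,"roll":1.3,"claw":30},{"x":29.2,"y":6.57,"z":0,"roll":1.4,"claw":30},{"x":29.5,"y":6.65,"z":0,"roll":1.4,"claw":30},{"x":29.5,"y":6.65,"z":0,"roll":1.4,"claw":30},{"x":29.5,"y":6.65,"z":0,"roll":1.4,"claw":30}]' 60
python3 - <<'E'
from h import *
mv([.5819,-.0312,.104],-2.8)
E
```

```text
t: 6.18
eef_pos: [0.582, -0.0329, 0.1928]
tool_rot: [[0.05, 0.999, -0.0], [0.999, -0.05, -0.0], [-0.0, -0.0, -1.0]]
wrist_force: [-0.4, -0.1, -3.2]
opening: 0.0381
t 6.175 pos [ 0.582  -0.0329  0.1928] shift cm [ 0.17 -0.02  8.88] roll -0.07 F [-0.44 -0.08 -3.23] open 0.0381 q6 -6.2
```

```bash
python3 -m creep '[{"x":0.1,"y":0,"z":1,"roll":0,"claw":30},{"x":0.1,"y":0,"z":3,"roll":0,"claw":30},{"x":0.1,"y":0,"z":5,"roll":0,"claw":30},{"x":0.1,"y":0,"z":6.5,"roll":0,"claw":30},{"x":0.1,"y":0,"z":7.4,"roll":0,"claw":30},{"x":0.1,"y":0,"z":7.8,"roll":0,"claw":30},{"x":0.1,"y":0,"z":8,"roll":0,"claw":30},{"x":0.1,"y":0,"z":8,"roll":0,"claw":30}]' 60
python3 - <<'E'
from h import *
mv([.5819,-.0312,.104],-2.8)
c=read_camera("top");s=read_camera("scene")
o=np.zeros((400,780,3),np.uint8)
a=cv2.resize(c["img"][120:260,140:330],None,fx=2,fy=2);b=cv2.resize(s["img"][190:310,220:380],None,fx=2.5,fy=2.5)
o[:a.shape[0],:a.shape[1]]=a;o[:b.shape[0],380:780]=b
cv2.imwrite("pics/near.png",o[:400,:,::-1])
E
```

```text
t: 7.18
eef_pos: [0.5824, -0.031, 0.1132]
tool_rot: [[0.049, 0.999, 0.001], [0.999, -0.049, -0.0], [-0.0, 0.001, -1.0]]
wrist_force: [0.3, -0.5, -4.4]
opening: 0.038
t 7.175 pos [ 0.5824 -0.031   0.1132] shift cm [-0.02 -0.05  0.92] roll -0.01 F [ 0.34 -0.51 -4.37] open 0.038 q6 -6.1
```

View pics/near.png

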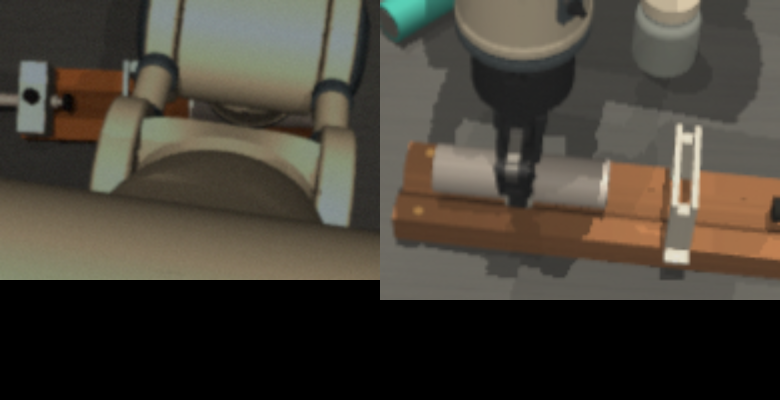

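In the scene view the tube hovers over the groove, aligned with it and short of the bridge. I'll lower it slowly by feel.

```bash
python3 -m creep '[{"x":0,"y":-0.05,"z":0.2,"roll":0,"claw":30},{"x":0,"y":-0.05,"z":0.4,"roll":0,"claw":30},{"x":0,"y":-0.05,"z":0.6,"roll":0,"claw":30},{"x":0,"y":-0.05,"z":0.7,"roll":0,"claw":30},{"x":0,"y":-0.05,"z":0.7,"roll":0,"claw":30}]' 60; python3 -m creep '[{"x":0,"y":0,"z":0.1,"roll":0,"claw":30},{"x":0,"y":0,"z":0.15,"roll":0,"claw":30},{"x":0,"y":0,"z":0.15,"roll":0,"claw":30}]' 60
```

```text
t: 7.9
eef_pos: [0.5817, -0.031, 0.1058]
tool_rot: [[0.049, 0.999, -0.0], [0.999, -0.049, 0.0], [0.0, -0.0, -1.0]]
wrist_force: [0.1, 0.8, -3.6]
opening: 0.0381
t: 8.28
eef_pos: [0.5822, -0.0311, 0.1046]
tool_rot: [[0.049, 0.999, 0.001], [0.999, -0.049, -0.0], [-0.0, 0.001, -1.0]]
wrist_force: [3.9, -0.2, 0.3]
opening: 0.0378
```

```bash
python3 -m creep '[{"x":0,"y":0.06,"z":0,"roll":0,"claw":30},{"x":0,"y":0.08,"z":0.05,"roll":0,"claw":30},{"x":0,"y":0.08,"z":0.08,"roll":0,"claw":30},{"x":0,"y":0.08,"z":0.08,"roll":0,"claw":30}]' 60
```

```text
t: 8.78
eef_pos: [0.5826, -0.031, 0.1042]
tool_rot: [[0.049, 0.999, 0.001], [0.999, -0.049, 0.0], [0.0, 0.001, -1.0]]
wrist_force: [-0.9, 0.7, 11.5]
opening: 0.0382
```

The tube is seated: it presses up with 11 N and there is almost no side force. I'll release and rise.

```bash
python3 -m creep '[{"x":0,"y":0,"z":-0.05,"roll":0,"claw":30},{"x":0,"y":0,"z":-0.05,"roll":0,"claw":50},{"x":0,"y":0,"z":-0.05,"roll":0,"claw":65},{"x":0,"y":0,"z":-0.05,"roll":0,"claw":80},{"x":0,"y":0,"z":-0.05,"roll":0,"claw":90},{"x":0,"y":0,"z":-0.05,"roll":0,"claw":90},{"x":0,"y":0,"z":-1.5,"roll":0,"claw":90},{"x":0,"y":0,"z":-4,"roll":0,"claw":90},{"x":0,"y":0,"z":-7,"roll":0,"claw":90},{"x":0,"y":0,"z":-7.5,"roll":0,"claw":90}]' 60
python3 -m creep '[{"x":-2,"y":0,"z":0,"roll":0,"claw":60},{"x":-5,"y":0,"z":0,"roll":0,"claw":30},{"x":-8,"y":0,"z":0,"roll":0,"claw":0},{"x":-10,"y":0,"z":0,"roll":0,"claw":0},{"x":-10.5,"y":0,"z":0,"roll":0,"claw":0},{"x":-10.5,"y":0,"z":0,"roll":0,"claw":0},{"x":-10.5,"y":0,"z":0,"roll":0,"claw":0},{"x":-10.5,"y":0,"z":0,"roll":0,"claw":0}]' 40
python3 - <<'E'
from h import *
mv([.5772,-.1360,.107],-2.8)
c=read_camera("top");s=read_camera("scene")
o=np.zeros((400,780,3),np.uint8)
a=cv2.resize(c["img"][120:260,140:330],None,fx=2,fy=2);b=cv2.resize(s["img"][190:310,220:380],None,fx=2.5,fy=2.5)
o[:a.shape[0],:a.shape[1]]=a;o[:b.shape[0],380:780]=b
cv2.imwrite("pics/laid.png",o[:400,:,::-1])
E
```

```text
t: 10.02
eef_pos: [0.5834, -0.0312, 0.1813]
tool_rot: [[0.049, 0.999, 0.004], [0.999, -0.049, -0.001], [-0.0, 0.004, -1.0]]
wrist_force: [0.6, 0.6, 0.3]
opening: 0.0764
t: 11.02
eef_pos: [0.5774, -0.1352, 0.1786]
tool_rot: [[0.048, 0.999, -0.0], [0.999, -0.048, 0.0], [0.0, -0.0, -1.0]]
wrist_force: [-0.6, 0.1, 0.3]
opening: 0.0001
t 11.025 pos [ 0.5774 -0.1352  0.1786] shift cm [-0.08 -0.02  7.16] roll 0.04 F [-0.56  0.08  0.28] open 0.0001 q6 -16.2
```

View pics/laid.png

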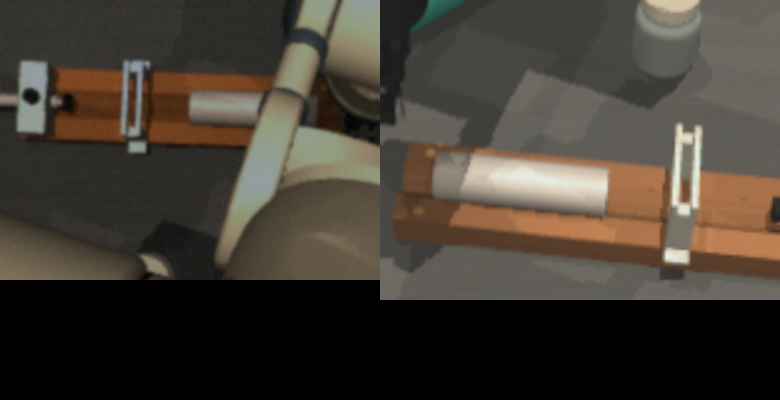

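The tube lies in the groove, short of the bridge. In the scene view it spans about x 433–607, and the bridge is at x 680. I'll lower the closed fingers behind it and start pushing.

```bash
python3 -m creep '[{"x":0,"y":0,"z":1.5,"roll":0,"claw":0},{"x":0,"y":0,"z":4,"roll":0,"claw":0},{"x":0,"y":0,"z":6.2,"roll":0,"claw":0},{"x":0,"y":0,"z":7,"roll":0,"claw":0},{"x":0,"y":0,"z":7.15,"roll":0,"claw":0},{"x":0,"y":0,"z":7.15,"roll":0,"claw":0}]' 40
python3 -m creep '[{"x":0.5,"y":0,"z":0,"roll":0,"claw":0},{"x":1.2,"y":0,"z":0,"roll":0,"claw":0},{"x":1.7,"y":0,"z":0,"roll":0,"claw":0},{"x":2.1,"y":0,"z":0,"roll":0,"claw":0},{"x":2.5,"y":0,"z":0,"roll":0,"claw":0},{"x":3,"y":0,"z":0,"roll":0,"claw":0},{"x":3.5,"y":0,"z":0,"roll":0,"claw":0},{"x":4,"y":0,"z":0,"roll":0,"claw":0}]' 40
```

```text
t: 11.88
eef_pos: [0.5776, -0.136, 0.1075]
tool_rot: [[0.049, 0.999, 0.001], [0.999, -0.049, -0.0], [-0.0, 0.001, -1.0]]
wrist_force: [1.1, -0.9, -0.4]
opening: 0.0
t: 12.88
eef_pos: [0.5793, -0.0957, 0.1071]
tool_rot: [[0.049, 0.999, 0.0], [0.999, -0.049, -0.0], [-0.0, 0.0, -1.0]]
wrist_force: [-1.1, -4.2, 0.5]
opening: 0.0003
```

Contact, with about 4 N of sliding friction. I'll continue, well short of the estimated buffer.

```bash
python3 -m creep '[{"x":0.5,"y":0,"z":0,"roll":0,"claw":0},{"x":1.2,"y":0,"z":0,"roll":0,"claw":0},{"x":2,"y":0,"z":0,"roll":0,"claw":0},{"x":2.8,"y":0,"z":0,"roll":0,"claw":0},{"x":3.6,"y":0,"z":0,"roll":0,"claw":0},{"x":4.4,"y":0,"z":0,"roll":0,"claw":0},{"x":5.2,"y":0,"z":0,"roll":0,"claw":0},{"x":6,"y":0,"z":0,"roll":0,"claw":0},{"x":6.5,"y":0,"z":0,"roll":0,"claw":0},{"x":7,"y":0,"z":0,"roll":0,"claw":0},{"x":7.3,"y":0,"z":0,"roll":0,"claw":0},{"x":7.6,"y":0,"z":0,"roll":0,"claw":0}]' 40
python3 - <<'E'
from h import *
mv([.5868,.0687,.107],-2.8)
c=read_camera("top");s=read_camera("scene")
o=np.zeros((400,780,3),np.uint8)
a=cv2.resize(c["img"][120:260,140:330],None,fx=2,fy=2);b=cv2.resize(s["img"][200:320,280:440],None,fx=2.5,fy=2.5)
o[:a.shape[0],:a.shape[1]]=a;o[:b.shape[0],380:780]=b
cv2.imwrite("pics/push.png",o[:400,:,::-1])
E
```

```text
t: 14.38
eef_pos: [0.583, -0.0199, 0.1071]
tool_rot: [[0.049, 0.999, -0.0], [0.999, -0.049, -0.0], [-0.0, -0.0, -1.0]]
wrist_force: [-1.5, -5.8, 3.3]
opening: 0.0001
t 14.375 pos [ 0.583  -0.0199  0.1071] shift cm [ 8.87 -0.06  0.01] roll -0.01 F [-1.46 -5.77  3.34] open 0.0001 q6 -5.0
```

View pics/push.png

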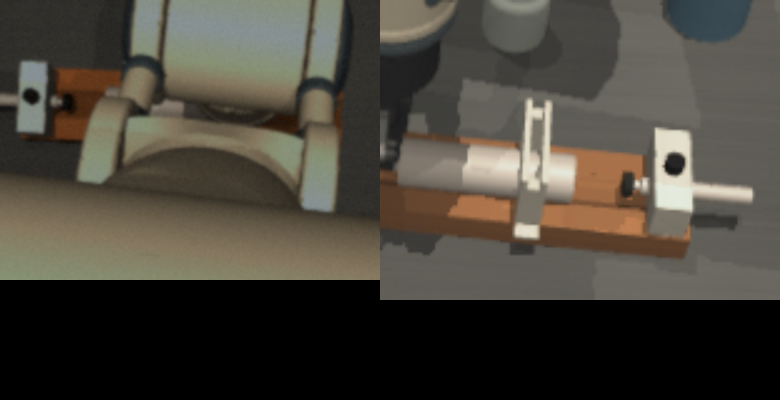

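The tube's front is past the bridge and the gap to the buffer is about 36 mm by both estimates. I'll go 2.8 cm, then creep.

```bash
python3 -m creep '[{"x":0.3,"y":0,"z":0,"roll":0,"claw":0},{"x":0.6,"y":0,"z":0,"roll":0,"claw":0},{"x":0.9,"y":0,"z":0,"roll":0,"claw":0},{"x":1.2,"y":0,"z":0,"roll":0,"claw":0},{"x":1.5,"y":0,"z":0,"roll":0,"claw":0},{"x":1.8,"y":0,"z":0,"roll":0,"claw":0},{"x":2.1,"y":0,"z":0,"roll":0,"claw":0},{"x":2.4,"y":0,"z":0,"roll":0,"claw":0},{"x":2.6,"y":0,"z":0,"roll":0,"claw":0},{"x":2.7,"y":0,"z":0,"roll":0,"claw":0},{"x":2.8,"y":0,"z":0,"roll":0,"claw":0}]' 40
python3 -m creep '[{"x":0.06,"y":0,"z":0,"roll":0,"claw":0},{"x":0.12,"y":0,"z":0,"roll":0,"claw":0}]' 40 | grep -E "eef|wrist"
python3 -m creep '[{"x":0.06,"y":0,"z":0,"roll":0,"claw":0},{"x":0.12,"y":0,"z":0,"roll":0,"claw":0}]' 40 | grep -E "eef|wrist"
```

```text
t: 15.85
eef_pos: [0.5844, 0.008, 0.1071]
tool_rot: [[0.049, 0.999, -0.0], [0.999, -0.049, 0.0], [-0.0, -0.0, -1.0]]
wrist_force: [-1.7, -3.5, 0.5]
opening: -0.0
eef_pos: [0.5844, 0.0091, 0.1071]
wrist_force: [-1.7, -4.4, 1.0]
eef_pos: [0.5845, 0.0104, 0.1071]
wrist_force: [-1.0, -4.0, 0.8]
```

Free sliding takes about 4–5.8 N. I'll take 1 mm steps and read the force after each.

```bash
python3 -m creep '[{"x":0.05,"y":0,"z":0,"roll":0,"claw":0},{"x":0.1,"y":0,"z":0,"roll":0,"claw":0}]' 40 | grep -E "eef|wrist"
python3 -m creep '[{"x":0.05,"y":0,"z":0,"roll":0,"claw":0},{"x":0.1,"y":0,"z":0,"roll":0,"claw":0}]' 40 | grep -E "eef|wrist"
```

```text
eef_pos: [0.5846, 0.0113, 0.1071]
wrist_force: [-2.1, -3.5, 1.5]
eef_pos: [0.5846, 0.0124, 0.1071]
wrist_force: [-2.0, -4.0, 0.5]
```

```bash
python3 -m creep '[{"x":0.05,"y":0,"z":0,"roll":0,"claw":0},{"x":0.1,"y":0,"z":0,"roll":0,"claw":0}]' 40 | grep -E "eef|wrist"
```

```text
eef_pos: [0.5847, 0.0133, 0.1071]
wrist_force: [-1.8, -4.0, 0.5]
```

```bash
python3 -m creep '[{"x":0.05,"y":0,"z":0,"roll":0,"claw":0},{"x":0.1,"y":0,"z":0,"roll":0,"claw":0}]' 40 | grep -E "eef|wrist"
```

```text
eef_pos: [0.5847, 0.0144, 0.1071]
wrist_force: [-2.1, -4.0, 1.5]
```

```bash
python3 -m creep '[{"x":0.05,"y":0,"z":0,"roll":0,"claw":0},{"x":0.1,"y":0,"z":0,"roll":0,"claw":0}]' 40 | grep -E "eef|wrist"
```

```text
eef_pos: [0.5848, 0.0154, 0.1071]
wrist_force: [-3.0, -3.0, 1.2]
```

```bash
python3 -m creep '[{"x":0.05,"y":0,"z":0,"roll":0,"claw":0},{"x":0.1,"y":0,"z":0,"roll":0,"claw":0}]' 40 | grep -E "eef|wrist"
```

```text
eef_pos: [0.5848, 0.0164, 0.1071]
wrist_force: [-1.4, -4.0, 1.3]
```

```bash
python3 -m creep '[{"x":0.05,"y":0,"z":0,"roll":0,"claw":0},{"x":0.1,"y":0,"z":0,"roll":0,"claw":0}]' 40 | grep -E "eef|wrist"
```

```text
eef_pos: [0.5849, 0.0174, 0.1071]
wrist_force: [-2.7, -3.2, 0.9]
```

```bash
python3 -m creep '[{"x":0.05,"y":0,"z":0,"roll":0,"claw":0},{"x":0.1,"y":0,"z":0,"roll":0,"claw":0}]' 40 | grep -E "eef|wrist"
```

```text
eef_pos: [0.5849, 0.0183, 0.1071]
wrist_force: [-2.5, -3.7, 1.9]
```

```bash
python3 -m creep '[{"x":0.05,"y":0,"z":0,"roll":0,"claw":0},{"x":0.1,"y":0,"z":0,"roll":0,"claw":0}]' 40 | grep -E "eef|wrist"
python3 - <<'E'
from h import *
s=read_camera("scene")
cv2.imwrite("pics/gap.png",cv2.resize(s["img"][230:310,300:440],None,fx=5,fy=5,interpolation=cv2.INTER_CUBIC)[:,:,::-1])
E
```

```text
eef_pos: [0.585, 0.0193, 0.1071]
wrist_force: [-2.1, -3.4, 1.7]
```

View pics/gap.png

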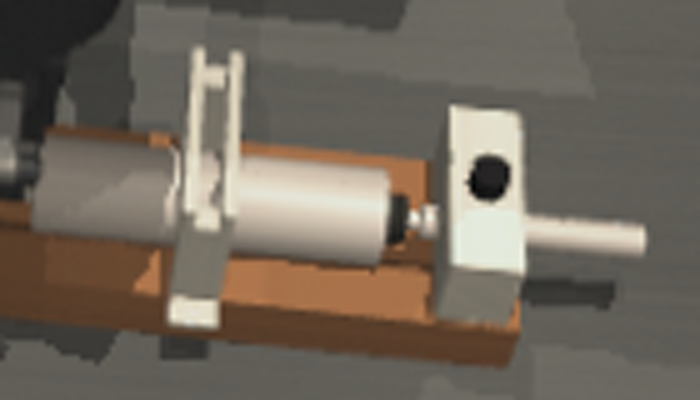

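The tube's end (about x 388) is next to the buffer's face (about x 390), and the force hasn't risen yet. Continuing in small steps.

```bash
python3 -m creep '[{"x":0.05,"y":0,"z":0,"roll":0,"claw":0},{"x":0.08,"y":0,"z":0,"roll":0,"claw":0}]' 40 | grep -E "eef|wrist"
```

```text
eef_pos: [0.585, 0.0201, 0.1071]
wrist_force: [-2.1, -3.9, 0.5]
```

```bash
python3 -m creep '[{"x":0.05,"y":0,"z":0,"roll":0,"claw":0},{"x":0.08,"y":0,"z":0,"roll":0,"claw":0}]' 40 | grep -E "eef|wrist"
```

```text
eef_pos: [0.5851, 0.0209, 0.1071]
wrist_force: [-1.8, -4.3, 1.4]
```

```bash
python3 -m creep '[{"x":0.05,"y":0,"z":0,"roll":0,"claw":0},{"x":0.08,"y":0,"z":0,"roll":0,"claw":0}]' 40 | grep -E "eef|wrist"
```

```text
eef_pos: [0.5851, 0.0216, 0.1071]
wrist_force: [-2.7, -5.6, 0.9]
```

```bash
python3 - <<'E'
from h import *
s=[get_state()["wrist_force"] for _ in range(1)];print(s)
E
python3 -m creep '[{"x":0,"y":0,"z":0,"roll":0,"claw":0}]' 40 | grep -E "eef|wrist"
```

```text
[array([-2.66804282, -5.55270017,  0.8714999 ])]
eef_pos: [0.5851, 0.0216, 0.1071]
wrist_force: [-1.9, -4.4, 1.4]
```

```bash
python3 -m creep '[{"x":0.04,"y":0,"z":0,"roll":0,"claw":0},{"x":0.06,"y":0,"z":0,"roll":0,"claw":0},{"x":0.06,"y":0,"z":0,"roll":0,"claw":0}]' 40 | grep -E "eef|wrist"
```

```text
eef_pos: [0.5851, 0.0221, 0.1071]
wrist_force: [-2.9, -5.9, 0.8]
```

```bash
python3 -m creep '[{"x":0,"y":0,"z":0,"roll":0,"claw":0}]' 40 | grep -E "eef|wrist"
```

```text
eef_pos: [0.5851, 0.0221, 0.1071]
wrist_force: [-2.5, -5.9, 0.9]
```

```bash
python3 -m creep '[{"x":0.04,"y":0,"z":0,"roll":0,"claw":0},{"x":0.06,"y":0,"z":0,"roll":0,"claw":0},{"x":0.06,"y":0,"z":0,"roll":0,"claw":0},{"x":0.06,"y":0,"z":0,"roll":0,"claw":0}]' 40 | grep -E "eef|wrist"
```

```text
eef_pos: [0.5852, 0.0226, 0.1071]
wrist_force: [-2.6, -7.3, 1.5]
```

The force rises about 2.8 N per mm, which matches the spring. The buffer load is about 3.5 N. I'll back off gently and rise.

```bash
python3 -m creep '[{"x":-0.05,"y":0,"z":0,"roll":0,"claw":0},{"x":-0.1,"y":0,"z":0,"roll":0,"claw":0},{"x":-0.2,"y":0,"z":0,"roll":0,"claw":0},{"x":-0.5,"y":0,"z":0,"roll":0,"claw":0},{"x":-1.2,"y":0,"z":0,"roll":0,"claw":0},{"x":-2,"y":0,"z":0,"roll":0,"claw":0},{"x":-2.5,"y":0,"z":-0.5,"roll":0,"claw":0},{"x":-3,"y":0,"z":-2.5,"roll":0,"claw":0},{"x":-4,"y":0,"z":-6,"roll":0,"claw":0},{"x":-8,"y":0,"z":-9,"roll":0,"claw":0},{"x":-12,"y":0,"z":-9,"roll":0,"claw":0},{"x":-14,"y":0,"z":-9,"roll":0,"claw":0}]' 40
python3 - <<'E'
from h import *
s=read_camera("scene");c=read_camera("top")
o=np.zeros((600,700,3),np.uint8)
o[:400]=cv2.resize(s["img"][230:310,300:440],None,fx=5,fy=5,interpolation=cv2.INTER_CUBIC)
o[400:600,:700]=cv2.resize(c["img"][145:195,140:315],None,fx=4,fy=4)
cv2.imwrite("pics/end.png",o[:,:,::-1])
E
```

```text
t: 22.02
eef_pos: [0.5782, -0.1188, 0.1977]
tool_rot: [[0.051, 0.999, 0.001], [0.999, -0.051, -0.0], [-0.0, 0.001, -1.0]]
wrist_force: [1.0, 0.0, -0.2]
opening: -0.0
```

View pics/end.png

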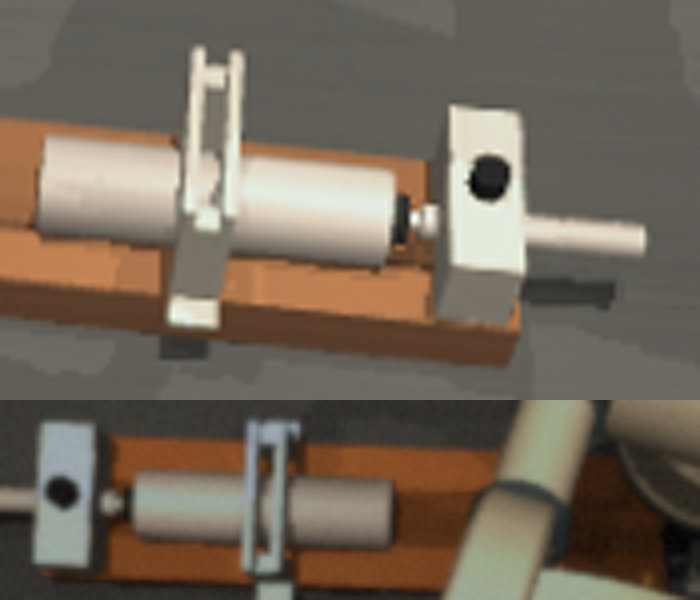

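In both views the tube lies straight in the groove under the bridge, against the buffer (scene about x 393, top about x 132), and the gripper is clear. Handing in.

```bash
python3 -c "
from workcell import *
print(sign_off())"
```

```text
the job is handed in; nothing more can be done
None
```

The tube now lies in the groove under the bridge, resting against the buffer. I let go, backed the gripper clear and handed the job in at about 22 s; no verdict was reported.

- **Laying it in:** I took the tube off the rest and lowered it into the groove by feel, about 130 mm before the bridge. It seated with 11 N upward and almost no side force.
- **Finding the buffer:** I pushed it from behind with closed fingers, and free sliding took about 4 N. In sub-millimetre steps the push rose to 7.3 N at nearly 3 N per mm, which matches the spring. So the buffer load was about 3.5 N, well under the 11 N limit.
- **Last check:** after release, both camera views show the tube straight in the groove and touching the buffer. The jar, bowl and cup showed no sign of being disturbed, but I didn't measure their final positions. I inferred the remaining contact from the pictures and from friction being higher than the spring load; I didn't measure it after letting go.
- **What disagreed:** my first move was refused because its rows left out the gripper value, and the arm did not move. By tool position, the buffer's contact point came about 6 mm later than the camera estimate; the force reading settled it.

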